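Load the blue ink cartridge and shut the dock cover

ROBOT

A 7-joint arm with a two-finger parallel gripper is mounted at the origin on the work surface. World frame = base frame: x ahead of the robot, y to its left, z up, the work surface at z = 0. Lengths are in mm, angles in rad, forces in N, time in s.
With the tool pointing down it reaches from about 425 to 875 mm from the base axis. Payload 8.4 kg.
Tool frame: the origin (TCP) lies between the finger pads; the fingertips stand 17 mm ahead of it and the grasp point (between the pads) lies 2 mm behind it; z points along the fingers, y is the line along which they close (so a half turn about z gives the same grasp; the last joint's range is limited). The gripper opens to 87 mm and grips with 3 to 60 N. Pads are 19 mm wide; open, the fingers measure 117 mm over their backs; the gripper's body (75 mm by 190 mm) begins 51 mm behind the grasp point.
Start: joints at [-1.303, 0.333, 0.04, 1.465, -0.013, 1.343, -0.059], TCP at [233.109, 606.733, 239.546] pointing down, gripper open.
Joint ranges: [-2.58, 2.58], [-0.38, 2.09], [-1.3, 1.39], [0.25, 2.4], [-1.5, 4.64], [0.08, 2.09], [-2.65, 2.65]. Speed limits (rad/s): [2.22, 2.22, 2.79, 2.79, 3.14, 3.14, 3.14].

INTERFACE

Orientations are given as a unit quaternion [w, x, y, z].
In Python, from workcell import bot gives the robot as it stands.
- The arm moves only by the tool arm_command, never from a script. Its argument "targets" is a list of rows, each a list of 5 numbers: the shift along the tool's x, y, z in mm, then the turn about the tool's z in rad, then the closure, from 0 (fully open) to 1 (shut). In form: [[x, y, z, turn, grip], ...]. A call has 1 to 12 rows; each row shifts and turns the commanded pose from where the row before left it, along the tool's axes as they then stand; what a row does not reach is not made up. A row lasts 1/10 s, in which the tool goes at most 50 mm and 8.59 degrees, less where a joint would pass 70% of its speed; a pose out of reach is approached as far as the arm can. A call is refused whole if a number of a shift passes 50 or a number of a turn 0.15, either way. A call with a gripper value outside its range is refused whole. The fingers move at their own pace and stop on an object; "grip_force" is the grip in N (left out, the last holds). Time passes only in rows, so rows that do not move let the fingers close. It gives the time, the measured TCP pose, the force, the opening and the grip force at its end, in the units of the state.
- bot.state(): the state, without advancing time (a new reading comes with each control period).
- bot.get_image(name): name is "scene" or "top"; returns a dict with "img" (400x640x3 uint8, blue, green, red), "K" (3x3 intrinsics, pixels), "pose" (4x4, takes a point from camera to world coordinates). Camera axes: x right, y down, z forward; pixel columns grow to the right and rows downward; lengths in mm; the calibration is good to about 2 mm. A picture is of the moment at which its call begins. There is no depth.
- bot.sign_off(): hands the job in; it is judged then, once.
Trained networks look in a picture, given as the dict that the camera call returned (one of the last four; its "shot" number tells which), for a name from the list of things; names that differ only in an ending like _2 or _b are one class to them, and where a whole thing is asked for, a point or a joint stands for the part that bears it (a point fixed in the world has none). Each returns a list of dicts, best first, with "p" (0 to 1); they miss things now and then, are a little off and sometimes report something else, mostly with a low value. They report only what shows in the picture. A call takes as long as a camera call.
- bot.look_for(target, picture): "position" ([x, y, z] in mm, in world coordinates, good to about 4 mm: the middle of the surface that is visible of it).
- bot.cut_out(target, picture): "pixels" (400x640 bool, what is visible of it).
- bot.spot_point(target, picture): "position" ([x, y, z] in mm, in world coordinates, good to about 4 mm: a listed point, or the origin of a listed thing).
The state is a dict: "t": time; "joint_positions": joint angles; "qd": joint speeds; "tau": joint torques, N m; "position": TCP position; "eef_rot": TCP orientation; "ft_force": force on the tool from outside, world axes, zero at the start; "torque": the same for the moment, N m; "finger_gap": finger opening in mm; "grip_force": force on a finger pad.
Only numpy, scipy, OpenCV 4.12 (cv2) and the standard library are available. Lean on these libraries where they do the work, as an engineer would, in place of code of your own. Each camera call takes 0.05 s, during which the arm holds its last target. There are 200 camera calls.

TASK

Take the blue ink cartridge out of the wooden rack, plug it fully home into the sloping socket of the ink dock, then swing the dock's cover fully shut over it. Do not disturb the yellow cartridge or the other loose things on the table.

Things in the scene. Friction and masses are not known exactly. Their poses are not given: they have to be found in the camera images.
- cart_blue: Blue ink cartridge to load, 250 g, upright in a pocket of the rack. Block 60 (x) x 40 (y) x 85 mm (z), below it a black plug 44 (x) x 26 (y) x 22 mm (z); 107 mm in all. Origin: centre of the plug's end (underside); z points up to its top at 107 mm; shoulder at z = 22 mm. Same after a half turn about z, fits both ways. Grip it across its 40 mm width (y) near the top.
- cart_yellow: Yellow cartridge of the same shape and origin in the rack's other pocket. It must stay there.
- rack: Fixed plywood block, 190 (x) x 76 (y) x 30 mm (z), origin at the centre of its underside. Two pockets on its centre line at x = -50 and +50 mm hold the two cartridges by their plugs, shoulders on its top, so their tops are 115 mm above the table. Blue may be in either.
- socket: Fixed white 150 x 150 mm plate of the ink dock, sloping 30 degrees, low edge to the robot. Origin: centre of the hole's mouth (blue frame), 70 mm above the table; z points out of the hole (up, leaning 30 degrees to the robot), x up the slope, y to the left. Hole 48 (x) x 30 (y) mm, 27 deep, chamfered. Plugged home, the shoulder rests on the plate: cartridge origin at z = -22, top at z = 85 mm.
- cover_hinge (a point): Middle of the cover's hinge line, which runs along the socket's y at x = 66, z = 94 mm in the socket's frame, at the top of the dock's white back wall. That wall stands on the plate from x = 63 to 75 mm, 100 mm wide (y), 92 mm high; sides and front of the dock are open.
- cover_edge (a point): Middle of the cover's free edge, 108 mm from the hinge line. The cover is a flat grey plate, 108 mm long, 78 mm wide, 8 mm thick (the hinge line and this point lie in its mid-plane), with a blue stripe along the free edge.
- cover (a joint): Angle of the cover in rad: 0 = shut (parallel to the socket plate, underside 5 mm above a seated cartridge's top), growing as it opens up and away from the robot; about 2.1 = vertical. Starts open at 2.05 to 2.35, limit 2.45. Its stiff hinge stays where it is left (0.13 N m to move it). It does not shut if the cartridge is not home.
- tape_roll: Loose roll of yellow tape lying flat, 90 mm across, 24 mm high, between dock and rack; leave it alone. Origin at its underside.
- tape_measure: Loose yellow and black tape measure, 72 x 40 x 66 mm high; leave it alone. Origin at its underside.
- white_bottle: Loose white bottle, 72 mm across, 190 mm high, at the left; leave it alone.
- dark_bottle: Loose dark bottle, 56 mm across, 160 mm high, at the right; leave it alone.
- jar: Loose glass jar, 56 mm across, 70 mm high, at the right; leave it alone.

How it is judged (in metres and radians):
On the way, in this order (a step that is already met when the one before it is completed fails the run):
1. the blue cartridge's plug is in the socket, at least 7 mm deep and in line with it (x of cart_blue in the frame of socket between -0.005 and 0.005 m and y of cart_blue in the frame of socket between -0.005 and 0.005 m and z of cart_blue in the frame of socket below -0.007 m and angle between the z axis of cart_blue and the z axis of socket, either way round below 0.3 rad), for 0.1 s.
2. the cover is shut (within 0.06 rad) (value of joint cover below 0.06 rad), for 0.1 s.
At the end, for the whole second after the job is handed in: The blue cartridge is plugged home in the dock's socket (shoulder within 4 mm of the plate, within 5 mm of centre and 0.12 rad of the socket's axis), at rest, and the cover is shut to within 0.06 rad (x of cart_blue in the frame of socket between -0.005 and 0.005 m and y of cart_blue in the frame of socket between -0.005 and 0.005 m and angle between the z axis of cart_blue and the z axis of socket, either way round below 0.12 rad and z of cart_blue in the frame of socket below -0.018 m and value of joint cover below 0.06 rad and linear speed of cart_blue below 0.02 m/s); the robot touches nothing.
It fails at once if the yellow cartridge is moved more than 20 mm (distance of cart_yellow from where it was at the start of the episode above 0.02 m).
It fails at once if a bystander (tape roll, tape measure, bottles, jar) is moved more than 30 mm (distance of any of tape_roll, tape_measure, white_bottle, dark_bottle, jar from where it was at the start of the episode above 0.03 m).
It also fails if it takes over 72 s, if anything falls off the work surface, if the arm or the gripper's body presses on something with over 40 N, if the wrist force passes 120 N, or if a joint passes its speed limit or range.

## Working session

There is one attempt and no reset: what is moved stays moved. The work goes in short steps, Python scripts to look and compute and a tool call to move; the robot and the scene stay as the last step left them, time stands still between calls to the robot, and variables do not carry over. Pictures are saved under pics/ and viewed, at most 13 in all, crops included, and the job is handed in when it is done.

Besides the shell and the picture viewer there is one more tool, called after ">>>" by a JSON object that holds its "api" and its "payload". arm_command: Moves the arm, as the interface text tells. Its arguments: {"type":"object","properties":{"targets":{"type":"array","items":{"type":"array","items":{"type":"number"}}},"grip_force":{"type":"number"}},"required":["targets"]}

```bash
mkdir -p pics; ls
python3 - <<'E'
from workcell import bot
import cv2, numpy as np
s=bot.state(); print({k:np.round(v,3) for k,v in s.items()})
for n in ("scene","top"):
    p=bot.get_image(n); cv2.imwrite(f"pics/{n}0.png",p["img"]); print(n,p["pose"].round(2).tolist() if hasattr(p["pose"],'round') else p["pose"],np.array(p["K"]).tolist())
    for t in ["cart_blue","cart_yellow","rack","socket","cover_hinge","cover_edge","tape_roll","tape_measure","white_bottle","dark_bottle","jar"]:
        r=bot.spot_point(t,p)[:2]; print(t,[(np.round(d["position"]).tolist(),round(d["p"],2)) for d in r])
E
```

```text
pics
{'t': np.float64(0.0), 'joint_positions': array([-1.303,  0.334,  0.04 ,  1.466, -0.013,  1.343, -0.058]), 'qd': array([ 0.   , -0.   ,  0.   , -0.001,  0.002, -0.001, -0.001]), 'tau': array([-0.0000e+00, -6.5637e+01,  1.3350e+00, -4.0381e+01, -6.0000e-02,
        4.5000e-02,  0.0000e+00]), 'position': array([232.975, 606.337, 238.656]), 'eef_rot': array([-0.   ,  0.182,  0.983, -0.001]), 'ft_force': array([-0.307, -0.197, -0.062]), 'torque': array([-0.007,  0.015, -0.012]), 'grip_force': np.float64(0.0), 'finger_gap': np.float64(87.19)}
scene [[0.56, 0.7, -0.44, 1240.23], [0.83, -0.47, 0.32, -478.73], [0.01, -0.54, -0.84, 1330.74], [0.0, 0.0, 0.0, 1.0]] [[495.4004784483792, 0.0, 330.37565931948984], [0.0, 495.4004784483792, 200.21786001078718], [0.0, 0.0, 1.0]]
cart_blue [([654.0, -214.0, 5.0], 0.61)]
cart_yellow [([559.0, -239.0, 8.0], 0.96)]
rack [([602.0, -224.0, 1.0], 0.7)]
socket [([569.0, 219.0, 70.0], 0.7), ([652.0, -214.0, 6.0], 0.43)]
cover_hinge []
cover_edge [([606.0, 223.0, 292.0], 0.87)]
tape_roll [([541.0, -13.0, -6.0], 0.86)]
tape_measure [([699.0, 0.0, -3.0], 0.
[... 164 characters left out ...]
-0.02, -0.98, 0.18, 407.65], [-1.0, 0.01, -0.01, 5.44], [0.01, -0.18, -0.98, 1179.33], [0.0, 0.0, 0.0, 1.0]] [[377.87856277295884, 0.0, 316.91861781479014], [0.0, 377.87856277295884, 207.66428169492985], [0.0, 0.0, 1.0]]
cart_blue [([650.0, -207.0, 9.0], 0.84)]
cart_yellow [([558.0, -242.0, 10.0], 0.73)]
rack [([602.0, -226.0, 3.0], 0.65)]
socket [([572.0, 217.0, 70.0], 0.69)]
cover_hinge [([579.0, 224.0, 186.0], 0.87)]
cover_edge [([604.0, 222.0, 291.0], 0.76)]
tape_roll [([535.0, -9.0, -1.0], 0.57)]
tape_measure [([700.0, 1.0, -2.0], 0.7)]
white_bottle [([629.0, 406.0, -2.0], 0.57), ([556.0, -241.0, 9.0], 0.57)]
dark_bottle [([659.0, -392.0, 5.0], 0.66)]
jar [([514.0, -400.0, -2.0], 0.67)]
```

View pics/scene0.png

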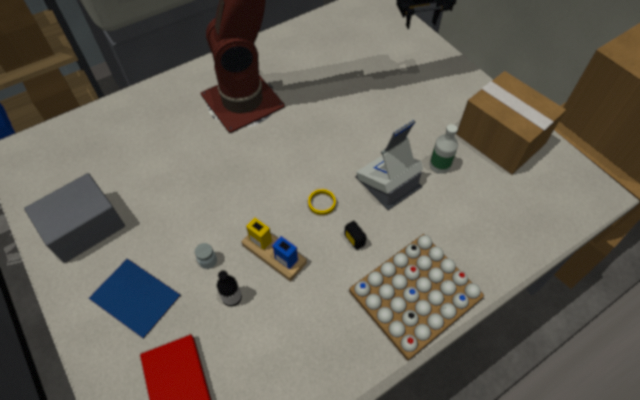

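View pics/top0.png

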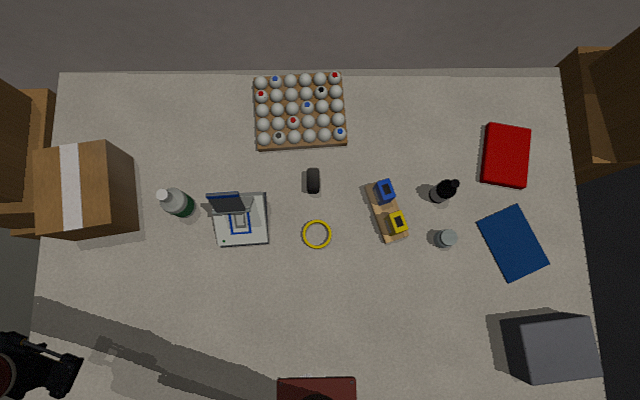

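The top view shows the dock at about (240,222), with the cover's free edge at about (225,200). Blue is at (385,190) at the far end of the rack and yellow at (398,222), and the tape roll is at (316,234). The network reports agree with this.

The tool can't tilt, so I'll lever the cartridge to 30° inside the light grip, using the rack pocket's edge. First I'll average more measurements.

```bash
cat > h.py <<'E'
from workcell import bot
import numpy as np, cv2
def avg(names,cams=("top","scene"),n=5):
    out={}
    for c in cams:
        for _ in range(n):
            p=bot.get_image(c)
            for t in names:
                r=bot.spot_point(t,p)
                if r and r[0]["p"]>.4: out.setdefault((t,c),[]).append(r[0]["position"])
    for k,v in out.items(): print(k,len(v),np.median(v,0).round(1),np.std(v,0).round(1))
    return p,out
def proj(P,p):
    q=np.linalg.inv(p["pose"])@np.append(P,1); u=p["K"]@q[:3]; return u[:2]/u[2]
def ray_z(uv,p,z):
    d=p["pose"][:3,:3]@np.linalg.inv(p["K"])@np.append(uv,1); o=p["pose"][:3,3]; return o+d*(z-o[2])/d[2]
E
python3 - <<'E'
from h import *
avg(["cart_blue","cart_yellow","rack","socket","cover_hinge","cover_edge"])
ims=[]
for c in("top","scene"):
    p=bot.get_image(c); I=p["img"]
    u=(proj([571,218,70],p) if 1 else 0).astype(int); b=proj([652,-211,115],p).astype(int)
    A=[cv2.resize(I[v[1]-32:v[1]+32,v[0]-32:v[0]+32],(384,384),interpolation=cv2.INTER_NEAREST) for v in (u,b)]
    print(c,u,b); ims.append(np.hstack(A))
cv2.imwrite("pics/crop1.png",cv2.resize(np.vstack(ims),(600,600),interpolation=cv2.INTER_AREA))
E
```

```text
('cart_blue', 'top') 5 [ 650.4 -211.1    7.9] [1.9 1.2 1.2]
('cart_yellow', 'top') 5 [ 557.6 -240.6    9.9] [1.1 2.1 1.6]
('rack', 'top') 5 [ 601.  -227.1    2.4] [  7.4 179.7  73.9]
('socket', 'top') 5 [571.9 220.3  70.3] [13.6  0.7 88.4]
('cover_hinge', 'top') 5 [580.2 222.6 186.6] [1.1 0.7 1.4]
('cover_edge', 'top') 5 [604.3 220.7 291.1] [1.4 1.5 0.8]
('cart_blue', 'scene') 5 [ 652.4 -214.1    5.2] [0.7 1.8 1.2]
('cart_yellow', 'scene') 4 [ 557.2 -240.2    9.6] [1.4 1.6 1.3]
('rack', 'scene') 5 [ 603.3 -223.     0.7] [1.  0.9 0.8]
('socket', 'scene') 5 [569.5 217.4  72.1] [1.3 0.9 1.3]
('cover_hinge', 'scene') 5 [583.3 222.6 183. ] [0.8 1.  1.6]
('cover_edge', 'scene') 5 [605.7 218.3 288.3] [ 30.6 220.  137.9]
top [239 220] [386 188]
scene [387 166] [284 245]
```

View pics/crop1.png

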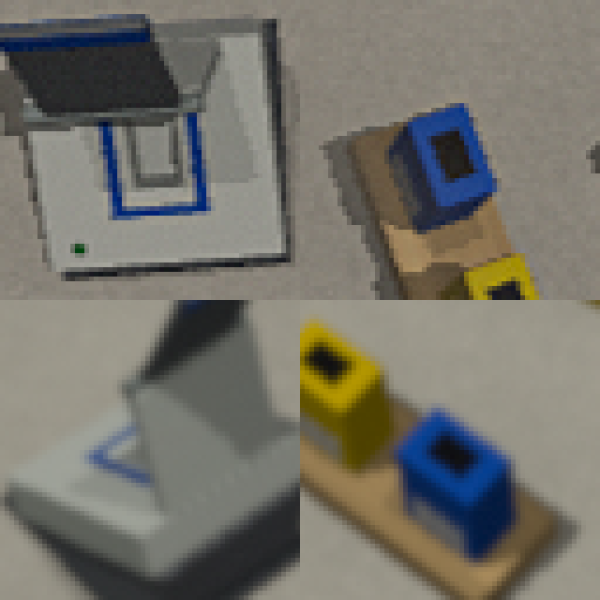

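```bash
cat > m.py <<'E'
from h import *
from scipy.optimize import least_squares
s=300/64
p=bot.get_image("top")
def W(o,yaw,P):
    c,sn=np.cos(yaw),np.sin(yaw);k,h=np.cos(np.pi/6),.5
    X=np.array([[k,0,-h],[0,1,0],[h,0,k]])@np.array(P,float)
    return np.array([c*X[0]-sn*X[1]+o[0],sn*X[0]+c*X[1]+o[1],o[2]+X[2]])
obs={(-75,75,0):(63,271),(-75,-75,0):(288,259),(75,-75,0):(275,22),(-24,0,0):(159,184)}
def f(q): return np.concatenate([proj(W((q[0],q[1],70),q[2],P),p)-(np.array(v)/s+[207,188]) for P,v in obs.items()])
r=least_squares(f,[570,219,.06],loss='soft_l1'); print("socket",r.x.round(3),(r.fun*s).round(1))
E
python3 - <<'E'
from m import *
C=[ray_z(np.array(v)/s+[354,156],p,115)[:2] for v in((112,118),(167,103),(195,190),(140,207))]
C=np.array(C); print("cart top",C.mean(0),[np.linalg.norm(C[i]-C[i-1]).round(1) for i in range(4)],np.degrees(np.arctan2(*(C[0]+C[1]-C[2]-C[3])[::-1])))
# blue top face via scene: corners crop (origin 252,213)
p2=bot.get_image("scene")
C2=np.array([ray_z(np.array(v)/s+[252,213],p2,115)[:2] for v in((138,108),(213,160),(172,200),(97,150))])
print("scene",C2.mean(0),[np.linalg.norm(C2[i]-C2[i-1]).round(1) for i in range(4)],np.degrees(np.arctan2(*(C2[0]+C2[3]-C2[1]-C2[2])[::-1])))
# overlay predicted socket/cover outline
I=cv2.resize(p["img"][180:262,200:282],(574,574),interpolation=cv2.INTER_CUBIC)
q=r.x
def line(P,c,o=(q[0],q[1],70)):
    u=np.array([(proj(W(o,q[2],a),p)+.5-[200,180])*7 for a in P]); cv2.polylines(I,[u.astype(int)],True,c,1)
line([(-24,15,0),(24,15,0),(24,-15,0),(-24,-15,0)],(0,0,255))
line([(-75,75,0),(75,75,0),(75,-75,0),(-75,-75,0)],(0,255,0))
line([(63,50,92),(63,-50,92),(75,-50,92),(75,50,92)],(255,0,255))
cv2.imwrite("pics/ov.png",I)
E
```

```text
socket [5.72454e+02 2.12720e+02 4.00000e-02] [-4.6 -4.7  3.3 -5.7 -4.6 10.6  7.3  3. ]
cart top [ 651.54912984 -213.12119629] [np.float64(58.3), np.float64(35.8), np.float64(57.2), np.float64(35.9)] 14.596389968563688
scene [ 653.74054942 -209.51434976] [np.float64(36.2), np.float64(57.3), np.float64(34.8), np.float64(55.9)] -160.5602610430396
```

View pics/ov.png

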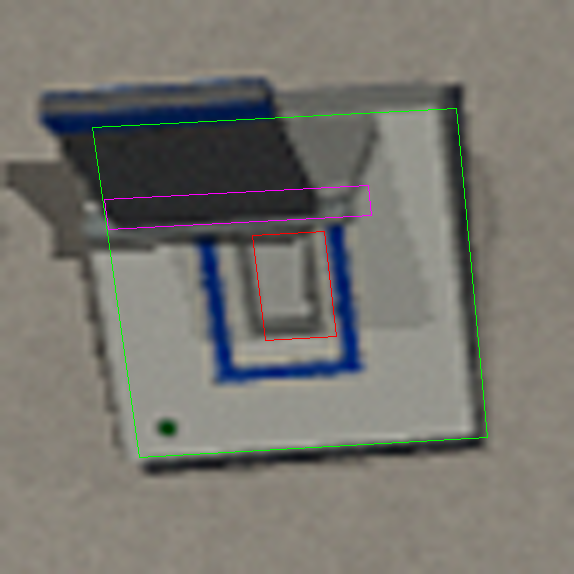

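The overlay shows the fitted plate about 5–6 mm too far right. The real hole's lower edge centre is at about (287,334), against (300,338) predicted. I'll take:
- **Socket:** (571, 218.5, 70), yaw about 0.055
- **Blue cartridge:** (652, -212), yaw about 0.29

Next is a short planner for the move rows.

```bash
cat > plan.py <<'E'
from workcell import bot
import numpy as np
from scipy.spatial.transform import Rotation as R
def pose():
    s=bot.state(); r=R.from_quat(s["eef_rot"],scalar_first=True).as_matrix()
    return np.array(s["position"]),np.arctan2(r[1,0],r[0,0]),s
def plan(tgt,yaw,n,dirn=None,start=None):
    P,y,s=pose() if start is None else (*start,None)
    d=yaw-y
    d=(d+np.pi)%(2*np.pi)-np.pi
    if dirn and np.sign(d)!=dirn: d+=2*np.pi*dirn
    rows=[];P=P.copy()
    for i in range(n):
        w=(np.array(tgt)-P)/(n-i); c,sn=np.cos(y),np.sin(y)
        x,yy,z=c*w[0]+sn*w[1], sn*w[0]-c*w[1], -w[2]
        t=round(-d/n,3); v=[round(x,1),round(yy,1),round(z,1)]
        P=P+[c*v[0]+sn*v[1],sn*v[0]-c*v[1],-v[2]]; y-=t; rows.append(v+[t])
    print(rows); return P,y
E
python3 -c "
from plan import *
print(pose()[:2]); plan((652,-212,235),0.29,24,-1)"
```

```text
(array([233.11060382, 606.73183895, 239.55161645]), np.float64(2.774742067447848))
[[np.float64(-28.5), np.float64(-25.6), np.float64(0.2), np.float64(0.104)], [np.float64(-31.0), np.float64(-22.5), np.float64(0.2), np.float64(0.104)], [np.float64(-33.2), np.float64(-19.1), np.float64(0.2), np.float64(0.104)], [np.float64(-35.0), np.float64(-15.6), np.float64(0.2), np.float64(0.104)], [np.float64(-36.4), np.float64(-11.9), np.float64(0.2), np.float64(0.104)], [np.float64(-37.5), np.float64(-8.0), np.float64(0.2), np.float64(0.104)], [np.float64(-38.1), np.float64(-4.1), np.float64(0.2), np.float64(0.104)], [np.float64(-38.3), np.float64(-0.1), np.float64(0.2), np.float64(0.104)], [np.float64(-38.1), np.float64(3.9), np.float64(0.2), np.float64(0.104)], [np.float64(-37.5), np.float64(7.8), np.float64(0.2), np.float64(0.104)], [np.float64(-36.5), np.float64(11.7), np.float64(0.2), np.float64(0.104)], [np.float64(-35.1), np.float64(15.4), np.float64(0.2), np.float64(0.104)], [np.float64(-33.3), np.float64(18.9), np.float64(0.2), np.float64(0.104)], [np.float64(-31.2), np.float64(22.3), np.float64(0.2), np.float64(0.104)], [np.float64(-28.7), np.float64(25.4), np.float64(0.2), np.float64(0.104)], [np.float64(-25.9), np.float64(28.3), np.float64(0.2), np.float64(0.104)], [np.float64(-22.8), np.float64(30.8), np.float64(0.2), np.float64(0.104)], [np.float64(-19.5), np.float64(33.0), np.float64(0.2), np.float64(0.104)], [np.float64(-16.0), np.float64(34.8), np.float64(0.2), np.float64(0.104)], [np.float64(-12.3), np.float64(36.3), np.float64(0.2), np.float64(0.104)], [np.float64(-8.4), np.float64(37.4), np.float64(0.1), np.float64(0.104)], [np.float64(-4.5), np.float64(38.1), np.float64(0.2), np.float64(0.104)], [np.float64(-0.6), np.float64(38.3), np.float64(0.1), np.float64(0.104)], [np.float64(3.5), np.float64(38.1), np.float64(0.2), np.float64(0.104)]]
```

>>> {"api": "arm_command", "payload": {"targets": [[-28, -26, 0, 0.1, 0], [-31, -22, 0, 0.1, 0], [-33, -19, 0, 0.1, 0], [-35, -16, 0, 0.1, 0], [-36, -12, 0, 0.1, 0], [-37, -8, 0, 0.1, 0], [-38, -4, 0, 0.1, 0], [-38, 0, 0, 0.1, 0], [-38, 4, 0, 0.1, 0], [-37, 8, 0, 0.1, 0], [-36, 12, 0, 0.1, 0], [-35, 15, 0, 0.1, 0]], "grip_force": 12}}

```text
t: 6.1
position: [450.6, 203.3, 239.9]
eef_rot: [-0.0, 0.707, 0.707, 0.0]
ft_force: [0.1, 0.6, 0.3]
finger_gap: 87.3
grip_force: 0.0
```

```bash
sed -i 's/    print(rows)/    print([[float(a) for a in r] for r in rows])/' plan.py; python3 -c "
from plan import *
print(pose()[:2],pose()[2]['joint_positions'].round(2)); plan((652,-212,235),0.29,12,-1)"
```

```text
(array([450.58352471, 203.28635343, 239.88083182]), np.float64(1.5707348105999515)) [-0.93 -0.    0.42  1.85 -0.    1.29 -0.51]
[[-34.6, 16.8, 0.4, 0.107], [-32.6, 20.4, 0.4, 0.107], [-30.3, 23.8, 0.4, 0.107], [-27.5, 26.8, 0.4, 0.107], [-24.5, 29.6, 0.4, 0.107], [-21.2, 32.1, 0.4, 0.107], [-17.7, 34.2, 0.4, 0.107], [-13.9, 35.9, 0.4, 0.107], [-10.0, 37.1, 0.4, 0.107], [-6.0, 38.0, 0.4, 0.107], [-1.9, 38.4, 0.4, 0.107], [2.2, 38.4, 0.5, 0.107]]
```

>>> {"api": "arm_command", "payload": {"targets": [[-35, 17, 0, 0.11, 0], [-33, 20, 0, 0.11, 0], [-30, 24, 0, 0.11, 0], [-27, 27, 0, 0.11, 0], [-24, 30, 0, 0.11, 0], [-21, 32, 0, 0.11, 0], [-17, 34, 0, 0.11, 0], [-14, 36, 0, 0.11, 0], [-10, 37, 0, 0.11, 0], [-6, 38, 0, 0.11, 0], [-2, 38, 0, 0.11, 0], [2, 38, 0, 0.07, 0]]}}

```text
t: 7.3
position: [647.5, -212.5, 239.5]
eef_rot: [-0.0, 0.989, 0.145, 0.0]
ft_force: [0.2, 0.3, 0.9]
finger_gap: 87.2
grip_force: 0.0
```

```bash
python3 -c "
from plan import *
print(pose()[:2],pose()[2]['joint_positions'].round(2)); plan((652,-212,100),0.29,4)"
```

```text
(array([ 647.45136801, -212.46431263,  239.4875471 ]), np.float64(0.29143764087037916)) [-0.31  0.5   0.82  1.41 -0.36  1.39 -0.77]
[[1.1, 0.2, 34.9, 0.0], [1.1, 0.2, 34.9, 0.0], [1.1, 0.2, 34.8, 0.0], [1.2, 0.3, 34.9, 0.0]]
```

>>> {"api": "arm_command", "payload": {"targets": [[2, 0, 40, 0, 0], [2, 0, 40, 0, 0], [0, 0, 40, 0, 0], [0, 0, 21, 0, 0], [0, 0, 0, 0, 0.6], [0, 0, 0, 0, 0.8], [0, 0, 0, 0, 0.8], [0, 0, 0, 0, 0.8], [0, 0, 0, 0, 0.8], [0, 0, 0, 0, 0.8]], "grip_force": 12}}

```text
t: 8.3
position: [650.9, -210.3, 99.3]
eef_rot: [0.0, 0.989, 0.147, 0.0]
ft_force: [-0.5, -0.2, -0.6]
finger_gap: 46.8
grip_force: 0.0
```

```bash
python3 -c "
from h import *; from plan import *
P,y,s=pose(); print(P,y,s['finger_gap'],s['grip_force'],s['ft_force'],s['torque'])
p=bot.get_image('top'); cv2.imwrite('pics/grip.png',cv2.resize(p['img'][140:250,330:450],(600,550),interpolation=cv2.INTER_CUBIC))"
```

```text
[ 650.87634913 -210.29721987   99.27812981] 0.294860343496626 46.81176345317602 0.0 [-0.47046553 -0.15087117 -0.62865352] [-0.03431428  0.16731938  0.01162729]
```

View pics/grip.png

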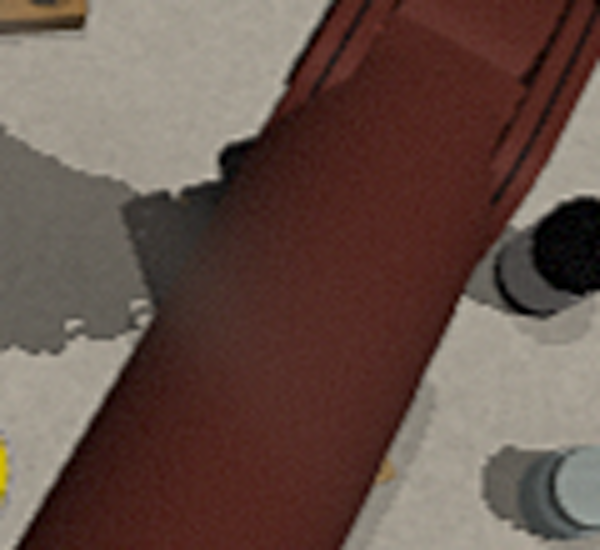

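The arm blocks the top view here; only the dark bottle (about (570,250)) and the jar show, both clear. The fingers are still closing at 47 mm, so I'll give them more time.

>>> {"api": "arm_command", "payload": {"targets": [[0, 0, 0, 0, 0.8], [0, 0, 0, 0, 0.8], [0, 0, 0, 0, 0.8], [0, 0, 0, 0, 0.8]], "grip_force": 12}}

```text
t: 8.75
position: [650.8, -210.4, 98.9]
eef_rot: [0.0, 0.989, 0.147, 0.0]
ft_force: [0.2, -0.4, 4.5]
finger_gap: 40.1
grip_force: 11.9
```

Gripped at 40 mm. I'll lift 14 mm so about 8 mm of plug stays in the pocket, then lever the top along tool +x (away from yellow).

>>> {"api": "arm_command", "payload": {"targets": [[0, 0, -5, 0, 0.8], [0, 0, -5, 0, 0.8], [0, 0, -4, 0, 0.8], [0, 0, 0, 0, 0.8]], "grip_force": 12}}

```text
t: 9.15
position: [650.8, -210.4, 113.2]
eef_rot: [0.0, 0.989, 0.147, 0.0]
ft_force: [0.0, 0.2, -0.8]
finger_gap: 39.6
grip_force: 11.9
```

```bash
python3 -c "
from h import *
p=bot.get_image('scene'); print(bot.state()['ft_force'],[(r['position'],r['p']) for r in bot.spot_point('cart_blue',p)[:2]])
cv2.imwrite('pics/lift.png',cv2.resize(p['img'][195:285,225:345],(720,540),interpolation=cv2.INTER_CUBIC))"
```

```text
[ 0.00546587 -0.13636318 -2.17240319] [([653.1, -217.1, 18.9], 0.55)]
```

View pics/lift.png

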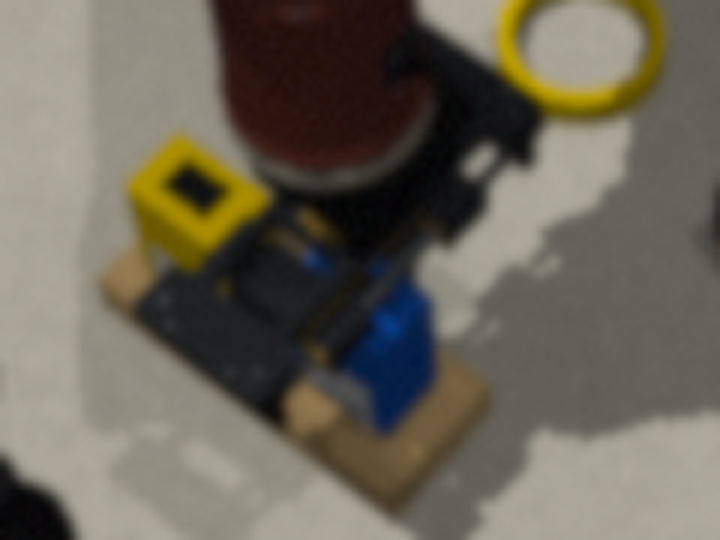

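The blue cartridge has lifted with the gripper (weight reads 2.2 N, and its base is still in the pocket near (400,420)). Yellow is untouched at (200,190). Now the lever arc.

>>> {"api": "arm_command", "payload": {"targets": [[5, 0, -1, 0, 0.8], [5, 0, -1, 0, 0.8], [5, 0, -0.5, 0, 0.8], [5, 0, 0, 0, 0.8], [5, 0, 0, 0, 0.8], [5, 0, 0.3, 0, 0.8], [5, 0, 0.7, 0, 0.8], [5, 0, 0.7, 0, 0.8], [5, 0, 1, 0, 0.8], [3, 0, 1, 0, 0.8], [0, 0, 0, 0, 0.8]], "grip_force": 12}}

```text
t: 10.35
position: [697.0, -196.0, 111.1]
eef_rot: [0.0, 0.989, 0.147, 0.0]
ft_force: [0.2, -0.7, -2.0]
finger_gap: 39.9
grip_force: 12.0
```

```bash
python3 -c "
from h import *
p=bot.get_image('scene'); print(bot.state()['ft_force'],[(r['position'],r['p']) for t in('cart_blue','cart_yellow') for r in bot.spot_point(t,p)[:1]])
cv2.imwrite('pics/tilt.png',cv2.resize(p['img'][195:285,225:345],(720,540),interpolation=cv2.INTER_CUBIC))"
```

```text
[ 0.47275032 -0.20710251 -2.31376396] [([652.7, -212.8, 29.8], 0.51), ([557.4, -239.5, 10.1], 0.85)]
```

View pics/tilt.png

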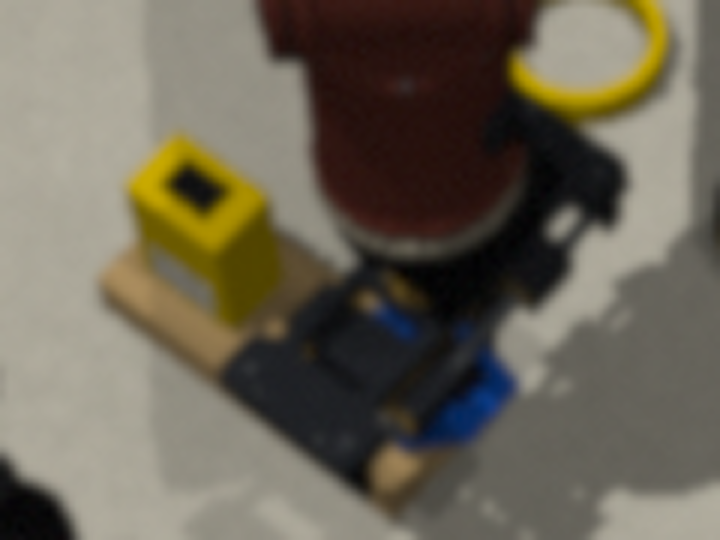

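The cartridge is now leaning along tool +x, with its top at (460,400). The numbers give about 29.7° tilt, and yellow hasn't moved. Next I'll lift it and carry it with a half turn.

>>> {"api": "arm_command", "payload": {"targets": [[0, 0, -20, 0, 0.8], [0, 0, -40, 0, 0.8], [0, 0, -40, 0, 0.8], [0, 0, -40, 0, 0.8]], "grip_force": 12}}

```text
t: 10.9
position: [696.2, -196.0, 252.7]
eef_rot: [-0.0, 0.989, 0.147, -0.0]
ft_force: [0.2, -0.6, -1.8]
finger_gap: 40.0
grip_force: 12.0
```

```bash
python3 -c "
from plan import *
print(pose()[:2],pose()[2]['joint_positions'].round(2)); plan((515,0,250),3.197,20,1)"
```

```text
(array([ 696.23320373, -195.97919226,  252.73631748]), np.float64(0.29479805801038955)) [-0.28  0.58  0.79  1.26 -0.4   1.46 -0.8 ]
[[-5.8, -12.0, 0.1, -0.145], [-4.0, -12.7, 0.1, -0.145], [-2.1, -13.2, 0.1, -0.145], [-0.2, -13.3, 0.1, -0.145], [1.7, -13.2, 0.1, -0.145], [3.6, -12.9, 0.1, -0.145], [5.4, -12.2, 0.2, -0.145], [7.1, -11.3, 0.1, -0.145], [8.7, -10.1, 0.2, -0.145], [10.1, -8.8, 0.1, -0.145], [11.2, -7.2, 0.2, -0.145], [12.2, -5.5, 0.1, -0.145], [12.8, -3.7, 0.2, -0.145], [13.2, -1.8, 0.1, -0.145], [13.4, 0.1, 0.2, -0.145], [13.2, 2.0, 0.1, -0.145], [12.8, 3.9, 0.2, -0.145], [12.1, 5.7, 0.1, -0.145], [11.1, 7.4, 0.2, -0.145], [10.0, 8.8, 0.1, -0.145]]
```

>>> {"api": "arm_command", "payload": {"targets": [[-6, -12, 0, -0.145, 0.8], [-4, -13, 0, -0.145, 0.8], [-2, -13, 0, -0.145, 0.8], [0, -13, 0, -0.145, 0.8], [2, -13, 0, -0.145, 0.8], [4, -13, 0, -0.145, 0.8], [5, -12, 0, -0.145, 0.8], [7, -11, 0, -0.145, 0.8], [9, -10, 0, -0.145, 0.8], [10, -9, 0, -0.145, 0.8]]}}

```text
t: 11.9
position: [606.3, -97.6, 251.3]
eef_rot: [-0.0, 0.641, 0.768, 0.0]
ft_force: [-0.0, 0.7, -2.3]
finger_gap: 40.0
grip_force: 12.0
```

>>> {"api": "arm_command", "payload": {"targets": [[11, -7, 0, -0.145, 0.8], [12, -6, 0, -0.145, 0.8], [13, -4, 0, -0.145, 0.8], [13, -2, 0, -0.145, 0.8], [13, 0, 0, -0.145, 0.8], [13, 2, 0, -0.145, 0.8], [13, 4, 0, -0.145, 0.8], [12, 6, 0, -0.145, 0.8], [11, 7, 0, -0.145, 0.8], [10, 9, 0, -0.145, 0.8]]}}

```text
t: 12.9
position: [515.4, -1.0, 251.3]
eef_rot: [0.0, -0.029, 1.0, 0.0]
ft_force: [0.7, 0.5, -1.9]
finger_gap: 39.7
grip_force: 12.0
```

```bash
python3 -c "
from plan import *
print(pose()[:2],pose()[2]['joint_positions'].round(2)); q=plan((490,190,240),3.197,6);plan((510,215,185),3.197,4,start=q)"
```

```text
(array([515.37566807,  -0.98405796, 251.34220244]), np.float64(-3.082729640020158)) [-0.4   0.04  0.33  1.79 -0.02  1.31  1.56]
[[2.3, 32.0, 1.9, 0.001], [2.4, 32.0, 1.9, 0.001], [2.4, 32.0, 1.9, 0.001], [2.5, 32.0, 1.9, 0.001], [2.5, 32.1, 1.9, 0.001], [2.5, 32.0, 1.8, 0.001]]
[[-5.3, 6.0, 13.8, -0.001], [-5.3, 6.0, 13.7, -0.001], [-5.4, 5.9, 13.8, -0.001], [-5.4, 6.0, 13.7, -0.001]]
```

>>> {"api": "arm_command", "payload": {"targets": [[2, 32, 2, 0, 0.8], [2, 32, 2, 0, 0.8], [3, 32, 2, 0, 0.8], [2, 32, 2, 0, 0.8], [2, 32, 2, 0, 0.8], [3, 32, 2, 0, 0.8], [-5, 12, 23, 0, 0.8], [-5, 12, 23, 0, 0.8], [0, 0, 0, 0, 0.8], [0, 0, 0, 0, 0.8]]}}

```text
t: 13.9
position: [500.3, 213.6, 193.5]
eef_rot: [-0.0, -0.026, 1.0, -0.0]
ft_force: [-0.4, -0.4, -1.1]
finger_gap: 39.9
grip_force: 12.0
```

```bash
cat > look.py <<'E'
from h import *; from plan import *
import sys
P,y,s=pose(); print(P,y,s['ft_force'].round(1))
ims=[]
for c in ("top","scene"):
    o={}
    for k in range(3):
        p=bot.get_image(c)
        for t in("cart_blue","socket"):
            r=bot.spot_point(t,p)
            if r: o.setdefault(t,[]).append(r[0]["position"])
    print(c,{t:np.median(v,0).round(1).tolist() for t,v in o.items()})
    u=proj([550,218,110],p).astype(int); ims.append(cv2.resize(p["img"][u[1]-35:u[1]+35,u[0]-35:u[0]+35],(400,400),interpolation=cv2.INTER_CUBIC))
cv2.imwrite(sys.argv[1],np.hstack(ims))
E
python3 look.py pics/al.png
```

```text
[500.27961855 213.60736222 193.45381731] -3.0886067442679335 [-0.4 -0.4 -1.1]
top {'socket': [571.7, 218.9, 70.4], 'cart_blue': [605.6, 313.3, 92.4]}
scene {'cart_blue': [547.3, 212.1, 113.4], 'socket': [570.3, 218.9, 71.3]}
```

View pics/al.png

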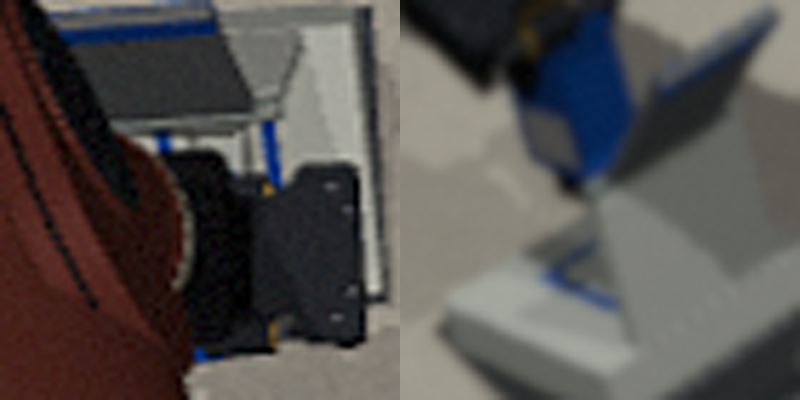

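The right half shows the blue cartridge above the hole, leaning parallel to the dock's back wall. Its plug tip is at (570,185) and the blue frame at (585,290). The top view is partly blocked by the gripper. The socket estimate holds at (571, 218.8), so I'm approaching along the socket axis with small corrections.

>>> {"api": "arm_command", "payload": {"targets": [[-4, 1.3, 8, 0, 0.8], [-5, 0, 9, 0, 0.8], [-5, 0, 9, 0, 0.8], [-4, 0, 7.5, 0, 0.8], [-4, 0, 7, 0, 0.8], [0, 0, 0, 0, 0.8], [0, 0, 0, 0, 0.8]]}}

```text
t: 15.5
position: [522.5, 216.5, 152.7]
eef_rot: [-0.0, -0.027, 1.0, -0.0]
ft_force: [0.8, -0.0, -2.0]
finger_gap: 39.8
grip_force: 12.0
```

```bash
cat > sock.py <<'E'
from plan import *
P,y,s=pose(); yw=.055; O=np.array([571,218.8,70]); d=P+[0,0,2]-O
c,sn=np.cos(yw),np.sin(yw); f=lambda v:(lambda h,l,z:np.array([.866*h+.5*z,l,-.5*h+.866*z]))(c*v[0]+sn*v[1],-sn*v[0]+c*v[1],v[2])
print(s['t'],"grasp in socket",f(d).round(1),"origin z",(f(d)[2]-93).round(1),"yaw",round(y%(2*np.pi),3),"F sock",f(s['ft_force']).round(1),"M",s['torque'].round(2))
E
python3 sock.py
```

```text
15.5 grasp in socket [ 0.3  0.4 97.6] origin z 4.6 yaw 3.195 F sock [-0.3 -0.1 -2.1] M [0.02 0.   0.01]
```

Now I'll insert slowly and watch the force.

>>> {"api": "arm_command", "payload": {"targets": [[-1.5, 0, 2.6, 0, 0.8], [-1.5, 0, 2.6, 0, 0.8], [-1.5, 0, 2.6, 0, 0.8], [-1.5, 0, 2.6, 0, 0.8], [0, 0, 0, 0, 0.8]]}}

```text
t: 16.0
position: [528.4, 216.8, 142.0]
eef_rot: [-0.0, -0.027, 1.0, -0.0]
ft_force: [-0.3, -1.1, -2.0]
finger_gap: 39.6
grip_force: 12.0
```

```bash
python3 sock.py
```

```text
16.0 grasp in socket [ 0.   0.4 85.4] origin z -7.6 yaw 3.195 F sock [-1.3 -1.  -1.6] M [ 0.05 -0.    0.02]
```

>>> {"api": "arm_command", "payload": {"targets": [[-1.5, 0, 2.6, 0, 0.8], [-1.5, 0, 2.6, 0, 0.8], [-1.5, 0, 2.6, 0, 0.8], [0, 0, 0, 0, 0.8]]}}

```text
t: 16.4
position: [532.9, 217.0, 134.1]
eef_rot: [-0.0, -0.027, 1.0, -0.0]
ft_force: [0.3, -0.2, -1.6]
finger_gap: 39.9
grip_force: 12.0
```

```bash
python3 sock.py; python3 look.py pics/in.png
```

```text
16.4 grasp in socket [ 0.   0.3 76.4] origin z -16.6 yaw 3.195 F sock [-0.5 -0.3 -1.6] M [-0.05  0.04  0.  ]
[532.88596504 217.01847966 134.14682589] -3.08854019885949 [ 0.3 -0.2 -1.6]
top {'cart_blue': [532.1, -10.2, 0.5], 'socket': [573.7, 217.2, 71.3]}
scene {'cart_blue': [580.0, 214.6, 55.9], 'socket': [570.7, 216.9, 72.0]}
```

View pics/in.png

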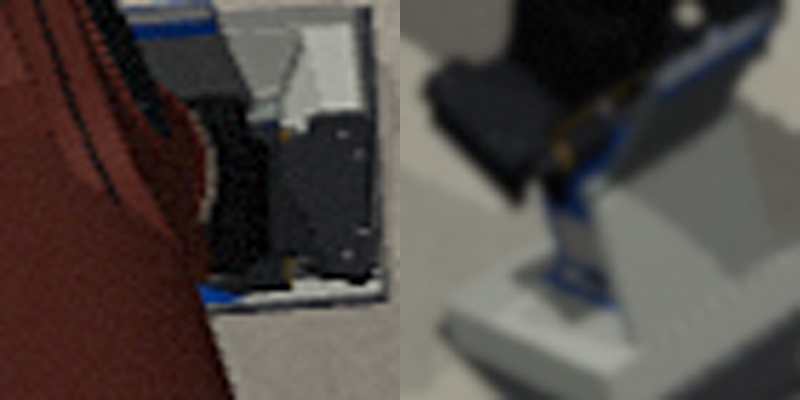

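The plug has gone in: the body now stands at the blue frame (580,290) and there is no jamming force. I'll press the last 6 mm, then release.

>>> {"api": "arm_command", "payload": {"targets": [[-1, 0, 1.8, 0, 0.8], [-1, 0, 1.8, 0, 0.8], [-1, 0, 1.7, 0, 0.8], [0, 0, 0, 0, 0.8]]}}

```text
t: 17.7
position: [536.0, 217.4, 129.4]
eef_rot: [-0.0, -0.027, 1.0, 0.0]
ft_force: [-1.0, -0.4, 1.0]
finger_gap: 40.1
grip_force: 12.0
```

```bash
python3 sock.py
```

```text
17.7 grasp in socket [ 0.4  0.5 70.7] origin z -22.3 yaw 3.195 F sock [-0.4 -0.3  1.4] M [-0.07  0.18  0.01]
```

>>> {"api": "arm_command", "payload": {"targets": [[-0.5, 0, 1, 0, 0.8], [-0.5, 0, 1, 0, 0.8], [0, 0, 0, 0, 0.8]]}}

```text
t: 18.0
position: [538.0, 217.4, 129.1]
eef_rot: [0.001, -0.026, 1.0, 0.0]
ft_force: [-1.4, -1.7, 11.8]
finger_gap: 39.8
grip_force: 12.0
```

```bash
python3 sock.py
```

```text
18.0 grasp in socket [ 2.   0.4 69.4] origin z -23.6 yaw 3.194 F sock [ 4.7 -1.6 11. ] M [-0.54  0.57  0.12]
```

Firm contact at 11 N and the depth matches home. Releasing and backing out along the socket axis.

>>> {"api": "arm_command", "payload": {"targets": [[0.5, 0, -1, 0, 0.3], [0, 0, 0, 0, 0.3], [0, 0, 0, 0, 0.3], [0, 0, 0, 0, 0.3], [5, 0, -9, 0, 0.3], [10, 0, -18, 0, 0.3], [20, 0, -30, 0, 0.3], [25, 0, -40, 0, 0.3], [30, 0, -40, 0, 0.3], [40, 0, -20, 0, 0.3]]}}

```text
t: 19.0
position: [406.6, 210.6, 289.2]
eef_rot: [0.002, -0.026, 1.0, 0.001]
ft_force: [0.3, 0.9, 0.4]
finger_gap: 61.1
grip_force: 0.0
```

```bash
python3 sock.py; sed -i 's/"socket")/"socket","cover_edge","cover_hinge")/' look.py; python3 look.py pics/rel.png
```

```text
19.0 grasp in socket [-31.9   0.8 273.8] origin z 180.8 yaw 3.194 F sock [0.5 0.9 0.2] M [ 0.09  0.01 -0.03]
[406.64247378 210.57559033 289.19628853] -3.089438570384887 [0.3 0.9 0.4]
top {'cart_blue': [575.5, 220.2, 51.2], 'socket': [570.0, 218.5, 67.8], 'cover_edge': [602.3, 220.5, 287.9], 'cover_hinge': [581.0, 222.1, 186.8]}
scene {'cart_blue': [580.1, 215.4, 48.5], 'socket': [569.1, 218.3, 71.9], 'cover_edge': [608.0, 221.9, 288.3], 'cover_hinge': [582.0, 222.3, 185.4]}
```

View pics/rel.png

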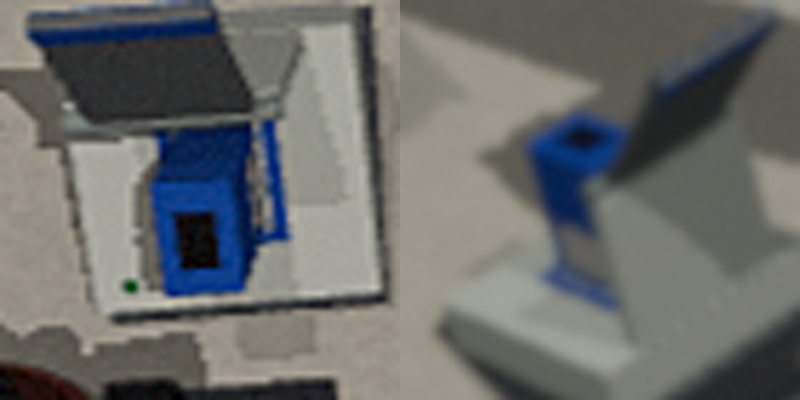

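The crop shows the cartridge standing in the dock: its top is at (200,235) on the left and its shoulder is on the blue frame at (580,285) on the right. The network's origin z of about 50 matches home (51).

Now the cover: close the fingers, pass over it, and come down behind.

>>> {"api": "arm_command", "payload": {"targets": [[0, 0, -30, 0, 1], [0, 0, -30, 0, 1], [-40, 0, 0, 0, 1], [-40, 0, 0, 0, 1], [-40, 0, 0, 0, 1], [-40, 0, 0, 0, 1], [-40, 0, 0, 0, 1], [-40, 0, 0, 0, 1], [-2, 0, 33, 0, 1], [0, 0, 34, 0, 1], [0, 0, 0, 0, 1]]}}

```text
t: 21.6
position: [646.4, 222.7, 272.5]
eef_rot: [-0.004, -0.027, 1.0, -0.002]
ft_force: [-0.1, 0.5, -0.4]
finger_gap: 0.3
grip_force: 0.0
```

```bash
python3 -c "
from plan import *
P,y,s=pose(); print(P,y,s['finger_gap'],s['ft_force'],s['joint_positions'].round(2))"
```

```text
[646.4109475  222.71746555 272.54559909] -3.0885308578331028 0.2782045261282374 [-0.14547839  0.50548423 -0.38421545] [-0.55  0.4   0.21  1.32 -0.08  1.44  1.28]
```

>>> {"api": "arm_command", "payload": {"targets": [[13, 0, -5, 0, 1], [13, 0, -5, 0, 1], [13, 0, -2, 0, 1], [12, 0, -2, 0, 1], [11, 0, 1, 0, 1], [11, 0, 1, 0, 1], [10.5, 0, 3.5, 0, 1], [10.5, 0, 4, 0, 1], [9, 0, 6, 0, 1], [9, 0, 6, 0, 1], [7, 0, 8, 0, 1], [7, 0, 9, 0, 1]]}}

```text
t: 22.8
position: [521.7, 216.7, 253.4]
eef_rot: [0.0, -0.027, 1.0, 0.0]
ft_force: [-0.9, -0.1, 0.9]
finger_gap: 0.3
grip_force: 0.7
```

```bash
python3 look.py pics/cov.png
```

```text
[521.73277484 216.65654701 253.41005364] -3.0882726997607803 [-0.9 -0.1  0.9]
top {'cart_blue': [567.8, -119.6, -0.4], 'socket': [570.6, 220.5, 71.0], 'cover_edge': [488.7, 212.9, 241.0], 'cover_hinge': [581.4, 221.7, 188.7]}
scene {'cart_blue': [580.2, 215.8, 48.8], 'socket': [568.2, 219.2, 71.8], 'cover_edge': [490.5, 212.4, 240.5], 'cover_hinge': [581.8, 222.6, 181.8]}
```

The cover edge is at (490, 213, 241), about 31° above level, so it is following. Continuing down.

>>> {"api": "arm_command", "payload": {"targets": [[5, 0, 8, 0, 1], [4, 0, 9, 0, 1], [3, 0, 9, 0, 1], [2, 0, 8, 0, 1], [1, 0, 8, 0, 1], [1, 0, 7, 0, 1], [2, 0, 7, 0, 1], [2, 0, 7, 0, 1], [2, 0, 7, 0, 1], [2, 0, 6, 0, 1], [1, 0, 6, 0, 1], [0, 0, 0, 0, 1]]}}

```text
t: 25.5
position: [496.8, 215.1, 170.9]
eef_rot: [-0.001, -0.027, 1.0, -0.0]
ft_force: [-0.4, -0.1, 0.4]
finger_gap: 0.6
grip_force: 0.0
```

>>> {"api": "arm_command", "payload": {"targets": [[0, 0, 3, 0, 1], [0, 0, 3, 0, 1], [0, 0, 3, 0, 1], [0, 0, 0, 0, 1]]}}

```text
t: 25.9
position: [497.9, 215.4, 163.3]
eef_rot: [0.0, -0.027, 1.0, 0.0]
ft_force: [-1.2, -0.0, 4.8]
finger_gap: 0.5
grip_force: 2.3
```

>>> {"api": "arm_command", "payload": {"targets": [[0, 0, 2, 0, 1], [0, 0, 1, 0, 1], [0, 0, 0, 0, 1]]}}

```text
t: 26.2
position: [498.3, 215.5, 162.4]
eef_rot: [0.001, -0.026, 1.0, 0.001]
ft_force: [-7.4, -3.4, 22.1]
finger_gap: 0.3
grip_force: 11.3
```

```bash
python3 look.py pics/shut.png
```

```text
[498.27218252 215.54813016 162.43323807] -3.088767697888202 [-7.4 -3.4 22.1]
top {'cover_hinge': [581.2, 220.4, 189.1], 'socket': [570.5, 217.4, 70.8]}
scene {'cart_blue': [580.5, 215.2, 46.0], 'socket': [568.3, 217.4, 69.4], 'cover_edge': [487.5, 212.3, 130.5], 'cover_hinge': [585.0, 221.7, 184.5]}
```

There's a hard stop, and the edge is at (487.5, 212, 130.5), exactly where the shut position should be (487.6, –, 130.4). Backing off and checking.

>>> {"api": "arm_command", "payload": {"targets": [[0, 0, -5, 0, 1], [0, 0, -30, 0, 1], [10, 0, -40, 0, 1], [30, 0, -40, 0, 1], [30, 0, -20, 0, 1], [0, 0, 0, 0, 1]]}}

```text
t: 28.3
position: [426.1, 212.7, 298.4]
eef_rot: [0.002, -0.028, 1.0, 0.002]
ft_force: [-0.5, -0.0, -0.6]
finger_gap: 0.6
grip_force: 0.0
```

```bash
python3 look.py pics/end.png
```

```text
[426.13155703 212.65460637 298.42821234] -3.0862948661933416 [-0.5 -0.  -0.6]
top {'socket': [572.1, 217.9, 69.6], 'cover_edge': [486.6, 213.7, 133.9], 'cover_hinge': [579.3, 222.3, 186.0]}
scene {'cart_blue': [579.9, 215.2, 46.9], 'socket': [570.7, 218.4, 70.8], 'cover_edge': [488.5, 213.8, 130.3], 'cover_hinge': [582.6, 222.5, 186.0]}
```

View pics/end.png

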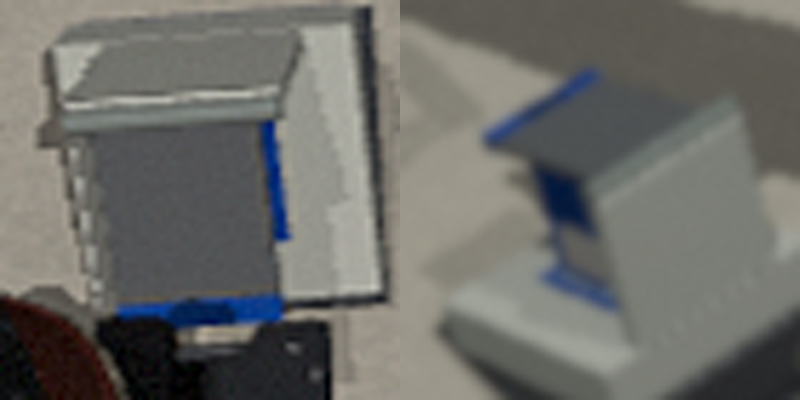

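The cover lies flat over the cartridge, with its stripe at (200,308) on the left and (545,105) on the right, parallel to the plate. The arm is clear, so I'm handing in.

```bash
python3 -c "
from workcell import bot
print(bot.sign_off())"
```

```text
the job is handed in; nothing more can be done
None
```

The job is handed in at about 29 s: blue cartridge plugged home (contact force and camera agree), cover shut on its stop, yellow unmoved when last checked at the rack, other loose things not touched as far as I saw; no verdict was returned.

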